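Stand the tall flowmeter on the levelling base

TASK

Stand the tallest of the three glass-tube flowmeters in the round rimmed dish of the levelling base, ready for calibrating the gas analysers. It is top-heavy: lift it clear, keep it upright all the way and set it down on the dish floor rather than dropping it. Leave the two shorter flowmeters standing where they are.

Things in the scene. Friction and masses are not known exactly. Their poses are not given: they have to be found in the camera images.
- flowmeter_tall: Tallest flowmeter, loose, upright, 205 mm high, 0.38 to 0.57 kg. Foot 50 mm diameter, 8 mm thick; glass tube 16 mm diameter with guard rods; heavy round steel head, 38 mm diameter, 149 to 191 mm above the underside (grip here from above); brass nipple 11 mm wide on top, to 205 mm. Centre of mass about 140 mm up: tips at about 10 degrees. Origin: centre of foot underside, z up the tube; round, any yaw.
- flowmeter_mid: A shorter flowmeter of the same make, 130 mm high, foot 52 mm in diameter, head only 26 mm in diameter. Loose, upright, not to be moved. Origin: centre of the foot's underside, z up.
- flowmeter_short: Shortest flowmeter, 105 mm high, foot 52 mm diameter, head 26 mm diameter. Loose, upright, not to be moved. Origin: centre of the foot's underside, z up. The three flowmeters may stand in any order. All else on the bench between flowmeters and levelling base is lower than 140 mm.
- dish (a point): Centre of the dish floor of the levelling base, 14 mm above the bench; z up. The base is fixed: a grey plate 120 mm square on brass levelling screws, with a bubble level at one corner, carrying a round aluminium dish: flat floor 76 mm diameter inside an upright rim that rises 8 mm above the floor (88 mm diameter outside).
Mind the look-alikes: they are no part of the job. What is shaped like the part that bears dish but orange is not meant.

How it is judged:
On the way:
1. the tall flowmeter is lifted clear of the bench, upright (height (world z) of flowmeter_tall above 0.03 m and angle between flowmeter_tall's own z axis and vertical below 0.3 rad), for 0.2 s.
At the end, for the whole second after the job is handed in: The tall flowmeter stands released and at rest in the dish: foot centre within 15 mm of the dish centre and within 4 mm of the floor height, upright within 10 degrees. The two shorter ones stand upright (within 10 degrees) within 30 mm of where they were (horizontal distance between flowmeter_tall and dish below 0.015 m and z of flowmeter_tall in the frame of dish between -0.004 and 0.004 m and angle between each of flowmeter_tall, flowmeter_mid, flowmeter_short's own z axis and vertical below 0.17 rad and linear speed of flowmeter_tall below 0.03 m/s and angular speed of flowmeter_tall below 0.3 rad/s and distance of each of flowmeter_mid, flowmeter_short from where it was at the start of the episode below 0.03 m); the robot touches nothing.
It fails at once if the tall flowmeter tips by more than 23 degrees (angle between flowmeter_tall's own z axis and vertical above 0.4 rad).
It fails at once if the tall flowmeter is let go of while its foot is more than 20 mm above the dish floor (z of flowmeter_tall in the frame of dish above 0.02 m and contact force between flowmeter_tall and the fingers below 0.05 N).
It fails at once if a shorter flowmeter is knocked over (angle between any of flowmeter_mid, flowmeter_short's own z axis and vertical above 0.5 rad).
It also fails if it takes over 48 s, if anything falls off the work surface, if the arm or the gripper's body presses on something with over 40 N, if the wrist force passes 120 N, or if a joint passes its speed limit or range.

ROBOT

A 6-joint arm with a two-finger parallel gripper is mounted at the origin on the work surface. World frame = base frame: x ahead of the robot, y to its left, z up, the work surface at z = 0. Lengths are in m, angles in rad, forces in N, time in s.
With the tool pointing down it reaches from about 0.35 to 0.975 m from the base axis. Payload 4.9 kg.
Tool frame: the origin (TCP) lies on the mounting face of the last link; the fingertips stand 173 mm ahead of it and the grasp point (between the pads) lies 155 mm ahead of it; z points along the fingers, y is the line along which they close (so a half turn about z gives the same grasp; the last joint's range is limited). The gripper opens to 85 mm and grips with 20 to 120 N. Pads are 22 mm wide; open, the fingers measure 114 mm over their backs; the gripper's body (76 mm by 85 mm) begins 54 mm behind the grasp point. The pads swing forward as they close: fully open they stand 13 mm farther back than shut.
Start: joints at [-1.358, 0.053, 1.613, -0, 1.476, -0.119], TCP at [0.204, -0.591, 0.405] pointing down, gripper open.
Joint ranges: [-3.01, 3.01], [-1.01, 2.22], [0.06, 2.58], [-1.02, 4.17], [0.09, 2.62], [-3.14, 3.14]. Speed limits (rad/s): [2.57, 2.57, 3.14, 3.14, 3.14, 3.14].

INTERFACE

Orientations are given as a rotation vector (axis times angle).
In Python, from station import monitor, eyes, finish_job gives the robot as it stands. The module is installed in compiled form; this text tells all that it offers.
- The arm moves only by the tool step_arm, never from a script. Its argument "commands" is a list of rows, each a list of 3 entries, a list of its own where there are three numbers: the opening in per cent of the stroke, from 0 (shut) to 100 (fully open), then the shift along the tool's x, y, z in mm, then the turn about the tool's z in degrees. In form: [[hand, [x, y, z], yaw], ...]. A call has 1 to 12 rows; each row is the pose to reach, as a shift and turn from the pose commanded when the call began, along the tool's axes at that moment; what a row does not reach only later rows make up. A row lasts 1/8 s, in which the tool goes at most 62.5 mm and 10.7 degrees, less where a joint would pass 70% of its speed; a pose out of reach is approached as far as the arm can. A call with a gripper value outside its range is refused whole. The fingers move at their own pace and stop on an object; "squeeze" is the grip in N (left out, the last holds). Time passes only in rows, so rows that repeat a pose let the fingers close. It gives the time, the measured TCP pose, the force, the opening and the grip force at its end, in the units of the state.
- monitor.get_obs(): the state, without advancing time (a new reading comes with each control period).
- eyes.get_image(name): name is "scene" or "top"; returns the picture (480x640x3 uint8, red, green, blue); there is no depth.
- eyes.camera_info(name): a dict with "camera_matrix" (3x3 intrinsics, pixels), "k1" (the pictures are not rectified: a ray, as slopes to the right and down, at radius r is drawn at 1 + k1 r^2 times it, then the intrinsics apply), "extrinsics" (4x4, takes a point from camera to world coordinates). Camera axes: x right, y down, z forward; pixel columns grow to the right and rows downward; lengths in m; the calibration is good to about 2 mm. A picture is of the moment at which its call begins. camera_info takes no time and is no camera call.
- finish_job(): hands the job in; it is judged then, once.
The state is a dict: "t": time; "q": joint angles; "dq": joint speeds; "effort": joint torques, N m; "tool_pos": TCP position; "tool_rot": TCP orientation; "contact_force": force on the tool from outside, world axes, zero at the start; "wrist_torque": the same for the moment, N m; "opening": finger opening in m; "grip_force": force on a finger pad.
Only numpy, scipy, OpenCV 4.12 (cv2) and the standard library are available. Lean on these libraries where they do the work, as an engineer would, in place of code of your own. Each camera call takes 0.05 s, during which the arm holds its last target. There are 200 camera calls.

## Working session

There is one attempt and no reset: what is moved stays moved. The work goes in short steps, Python scripts to look and compute and a tool call to move; the robot and the scene stay as the last step left them, time stands still between calls to the robot, and variables do not carry over. Pictures are saved under pics/ and viewed, at most 10 in all, crops included, and the job is handed in when it is done.

Besides the shell and the picture viewer there is one more tool, called after "Call:" as name([rows], argument=value, ...), one row to a line, values as JSON. step_arm: Moves the arm, as the interface text tells. Its arguments: {"type":"object","properties":{"commands":{"type":"array"},"squeeze":{"type":"number"}},"required":["commands"]}

```bash
mkdir -p pics
cat > h.py <<'E'
import numpy as np, cv2
from station import monitor, eyes, finish_job
def grab(n,f):
    im=eyes.get_image(n); cv2.imwrite('pics/'+f,im[:,:,::-1]); return im
def ray(n,u,v):
    c=eyes.camera_info(n);K=np.array(c['camera_matrix']);E=np.array(c['extrinsics'])
    d=np.array([(u-K[0,2])/K[0,0],(v-K[1,2])/K[1,1]]);s=d.copy()
    for _ in range(30): s=d/(1+c['k1']*(s@s))
    return E[:3,3],E[:3,:3]@np.array([s[0],s[1],1])
def atz(n,u,v,z):
    o,d=ray(n,u,v); return o+d*(z-o[2])/d[2]
def proj(n,p):
    c=eyes.camera_info(n);K=np.array(c['camera_matrix']);E=np.array(c['extrinsics'])
    q=E[:3,:3].T@(np.array(p)-E[:3,3]);s=q[:2]/q[2];s=s*(1+c['k1']*(s@s))
    return K[0,0]*s[0]+K[0,2],K[1,1]*s[1]+K[1,2]
E
python3 - <<'E'
from h import *
grab('scene','s0.png');grab('top','t0.png')
for n in('scene','top'):print(eyes.camera_info(n))
print(monitor.get_obs())
E
```

```text
{'camera_matrix': array([[607.60538305,   0.        , 322.10126411],
       [  0.        , 607.60538305, 243.57121537],
       [  0.        ,   0.        ,   1.        ]]), 'k1': -0.2139301075841479, 'extrinsics': array([[-0.61444449,  0.51207464, -0.60019791,  1.29537916],
       [ 0.78874642,  0.41639996, -0.45220588,  0.54716708],
       [ 0.01835922, -0.75125936, -0.6597517 ,  0.95271733],
       [ 0.        ,  0.        ,  0.        ,  1.        ]])}
{'camera_matrix': array([[521.60891661,   0.        , 324.9928613 ],
       [  0.        , 521.60891661, 240.57950088],
       [  0.        ,   0.        ,   1.        ]]), 'k1': -0.12086850023236825, 'extrinsics': array([[-0.00825685, -0.99658464,  0.08216379,  0.37642693],
       [-0.99995516,  0.00784782, -0.00529992, -0.06772402],
       [ 0.00463701, -0.08220387, -0.99660475,  1.10571639],
       [ 0.        ,  0.        ,  0.        ,  1.        ]])}
{'t': 0.1, 'q': array([-1.35794960e+00,  5.32935788e-02,  1.61419297e+00,  1.61957310e-07,
        1.47602378e+00, -1.18987673e-01]), 'dq': array([ 9.45351024e-05, -3.92251972e-04, -2.65342003e-03, -2.94839378e-04,
        1.09461060e-03, -8.94927381e-04]), 'effort': array([ 1.86718440e-03, -3.94900990e+01, -3.71362710e+01,  6.78315200e-05,
        3.99298675e-03, -4.86267240e-06]), 'tool_pos': array([ 0.20356453, -0.59064982,  0.40356229]), 'tool_rot': array([-3.09656080e+00, -5.18539639e-01,  1.40974114e-04]), 'contact_force': array([-0.36717257,  0.45938884,  0.07304456]), 'wrist_torque': array([-0.04477783, -0.02170117,  0.00356974]), 'grip_force': 0.0, 'opening': 0.08518526227286873}
```

View pics/s0.png

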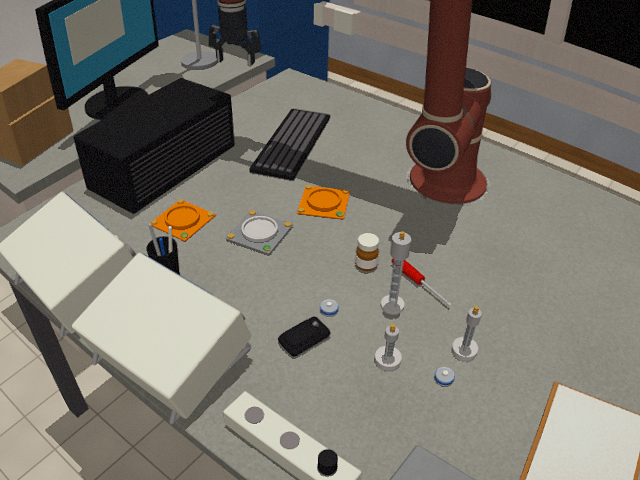

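View pics/t0.png

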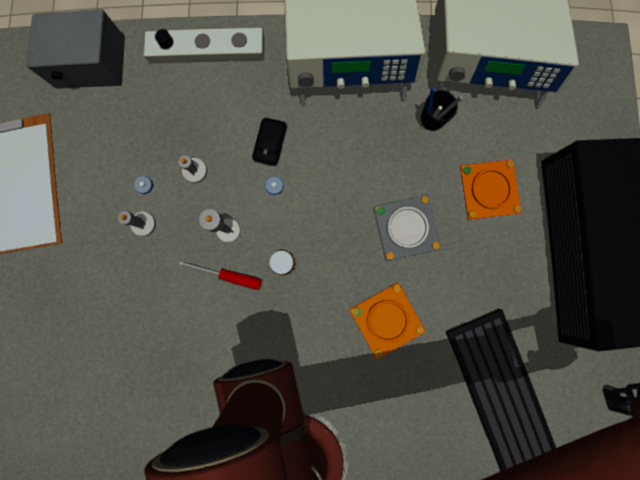

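The scene shows three flowmeters. Scene pixels, head to foot: tall (401,240)–(393,306), one shorter at (392,330)–(388,358), the other at (474,315)–(465,349). The tall one is clearly longest and has the thick head; in top it has its head at (210,219) and foot at (228,230). There are three dishes in top: grey (407,228), orange (491,189) and orange (387,320). The grey one fits, because orange is ruled out. I'll confirm with a crop.

Run:
```python
from h import *
a=cv2.imread('pics/t0.png');s=cv2.imread('pics/s0.png')
c=np.vstack([cv2.resize(a[150:270,100:290],None,fx=2.5,fy=2.5,interpolation=2),cv2.resize(a[180:280,350:540],None,fx=2.5,fy=2.5,interpolation=2)])
d=cv2.resize(s[225:325,355:435],None,fx=3.5,fy=3.5,interpolation=2)
o=np.zeros((550,475+280,3),np.uint8);o[:c.shape[0],:475]=c;o[:350,475:]=d
cv2.imwrite('pics/c0.png',o)
for l,z,p,sp in [('tallfoot',.008,(228,230),(393,305)),('tallnip',.205,(209,218),(402,235)),('dish',.022,(407,228),(260,229)),('mid/short foot',.008,(194,170),(388,358)),('foot3',.008,(142,223),(465,349))]:
    print(l,atz('top',*p,z).round(4),atz('scene',*sp,z).round(4))
```

```text
tallfoot [0.4911 0.1321 0.008 ] [0.497  0.1386 0.008 ]
tallnip [0.4919 0.1299 0.205 ] [0.4993 0.1379 0.205 ]
dish [ 0.4909 -0.2457  0.022 ] [ 0.5006 -0.2381  0.022 ]
mid/short foot [0.6217 0.2074 0.008 ] [0.6227 0.2091 0.008 ]
foot3 [0.5079 0.3191 0.008 ] [0.508  0.3201 0.008 ]
```

View pics/c0.png

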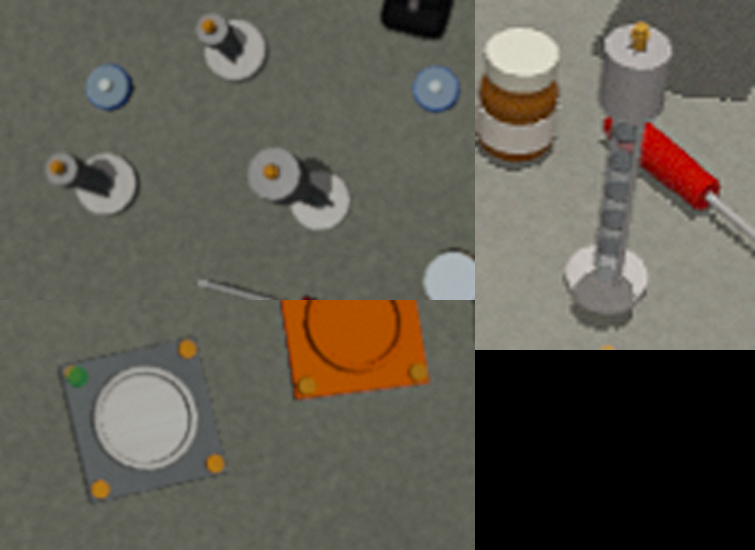

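The crop confirms it: the thick-headed meter at top (228,230) is the tall one, and the grey plate with the bright dish and green bubble at top (408,227) is the target. The two cameras differ by about 8 mm, so I'll refine with contours.

Run:
```python
from h import *
T=cv2.imread('pics/t0.png');S=cv2.imread('pics/s0.png')
def fit(im,u,v,r,th,tag):
    c=im[v-r:v+r,u-r:u+r]; m=(c.min(2)>th).astype(np.uint8)
    for k in cv2.findContours(m,0,1)[0]:
        if len(k)>=5 and cv2.contourArea(k)>60:
            h=cv2.convexHull(k);e=cv2.fitEllipse(h);print(tag,th,np.round(e[0]+np.array([u-r,v-r]),1),np.round(e[1],1),cv2.contourArea(h))
for th in(140,155,170):
    fit(T,408,227,32,th,'Tdish');fit(S,260,229,34,th,'Sdish')
    fit(T,228,231,17,th,'Tfoot');fit(S,393,305,20,th,'Sfoot')
for x in [(.4911,.1321),(.497,.1386)]:
    for n in('top','scene'):print(x,n,np.round(proj(n,(*x,.008)),1),np.round(proj(n,(*x,.191)),1))
# nipple orange centroids at top
for n,im,(u,v) in (('top',T,(209,219)),('scene',S,(402,236))):
    c=im[v-8:v+9,u-8:u+9].astype(int);ys,xs=np.nonzero(c[:,:,2]-c[:,:,0]>70);p=(xs.mean()+u-8,ys.mean()+v-8);print(n,p,len(xs),atz(n,*p,.203))
```

```text
Tdish 140 [408.1 226.8] [39.4 40.1] 1218.5
Sdish 140 [259.2 226.7] [23.5 36.8] 656.0
Tfoot 140 [227.7 230.3] [20.9 22.2] 272.5
Tdish 155 [407.2 227.1] [32.9 33.6] 847.0
Sdish 155 [259.  226.9] [23.1 36.1] 636.5
Tfoot 155 [227.7 230.2] [19.9 21.5] 239.5
Sdish 170 [259. 227.] [22.5 35. ] 593.5
(0.4911, 0.1321) top [228. 230.] [209.5 219.4]
(0.4911, 0.1321) scene [392. 302.] [401.  237.2]
(0.497, 0.1386) top [225.  227.3] [205.9 216.2]
(0.497, 0.1386) scene [393. 305.] [402.2 240.1]
top (np.float64(207.82608695652175), np.float64(218.2608695652174)) 23 [0.49170277 0.13243551 0.203     ]
scene (np.float64(401.88461538461536), np.float64(234.57692307692307)) 26 [0.49620758 0.13593614 0.203     ]
```

```bash
cat >> h.py <<'E'
from scipy.spatial.transform import Rotation as Ro
def tomm(target):
    o=monitor.get_obs();R=Ro.from_rotvec(o['tool_rot']).as_matrix()
    return np.round(R.T@(np.array(target)-o['tool_pos'])*1000,1)
E
python3 - <<'E'
from h import *
a=atz('top',408.1,226.8,.022);b=atz('scene',259.1,226.9,.014);print(a,b)
def tri(p):
    A=np.zeros((3,3));y=np.zeros(3)
    for n,u,v in p:
        o,d=ray(n,u,v);d/=np.linalg.norm(d);M=np.eye(3)-np.outer(d,d);A+=M;y+=M@o
    return np.linalg.solve(A,y)
print(tri([('top',407.8,226.9),('scene',259.1,226.9)]),tri([('top',207.8,218.3),('scene',401.9,234.6)]))
print(Ro.from_rotvec(monitor.get_obs()['tool_rot']).as_matrix().round(3)); print(tomm([.4935,.1335,.40]),tomm([.4935,.1335,.325]))
E
```

```text
[ 0.49339952 -0.24804036  0.022     ] [ 0.48931574 -0.25191215  0.014     ]
[ 0.49349252 -0.24786833  0.01883099] [0.49203824 0.13358076 0.19891203]
[[ 0.945  0.326 -0.   ]
 [ 0.326 -0.945  0.002]
 [ 0.    -0.002 -1.   ]]
[ 510.  -590.2    4.8] [ 510.  -590.    79.8]
```

Call:
step_arm([
  [100,[40,-46,-15],0],
  [100,[85,-98,-20],0],
  [100,[130,-150,-20],0],
  [100,[172,-199,-20],0],
  [100,[214,-248,-20],0],
  [100,[256,-297,-20],0],
  [100,[298,-346,-20],0],
  [100,[340,-395,-20],0],
  [100,[382,-444,-20],0],
  [100,[424,-492,-20],0],
  [100,[466,-540,-20],0],
  [100,[466,-540,-20],0],
])

```text
t: 1.6
tool_pos: [0.4685, 0.0743, 0.4241]
tool_rot: [-3.097, -0.524, 0.001]
contact_force: [0.3, -0.1, 0.1]
opening: 0.0855
grip_force: 0.0
```

Call:
step_arm([
  [100,[20,-25,0],0],
  [100,[43,-48,0],0],
  [100,[43,-48,0],0],
  [100,[43,-48,0],0],
])

```text
t: 2.1
tool_pos: [0.4931, 0.1306, 0.4242]
tool_rot: [3.098, 0.519, -0.002]
contact_force: [0.6, -0.5, -0.3]
opening: 0.0852
grip_force: 0.0
```

Run:
```python
from h import *
t=grab('top','t1.png');s=grab('scene','s1.png')
a=cv2.resize(s[150:330,330:480,::-1],None,fx=3,fy=3,interpolation=2);b=cv2.resize(t[130:280,140:290,::-1],None,fx=2,fy=2,interpolation=2)
o=np.zeros((540,750,3),np.uint8);o[:,:450]=a;o[:300,450:]=b;cv2.imwrite('pics/c1.png',o)
print(monitor.get_obs()['tool_pos'],tomm([.493,.133,.325]))
```

```text
[0.49303556 0.13014398 0.42448779] [ 0.9 -2.7 99.5]
```

View pics/c1.png

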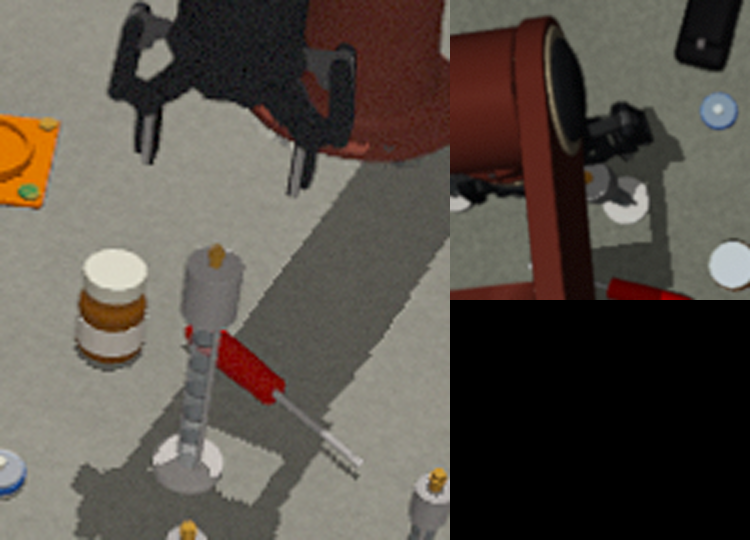

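The scene crop shows the open fingertips at about scene (379,203) and (428,214), above the head whose nipple is at (402,235). I'll check this against the projection for the real offset.

Run:
```python
from h import *
o=monitor.get_obs();p=o['tool_pos'];R=Ro.from_rotvec(o['tool_rot']).as_matrix()
for z in(.160,.173):
    for y in(.0,.0425,-.0425,.05,-.05):print(z,y,np.round(proj('scene',p+R@[0,y,z]),1))
print(R.round(4))
print(atz('scene',403.8,208.8,.4244-.16))
for q in((.493,.133),(.496,.136),(.492,.1324)): print(q,np.round(proj('scene',(*q,.203)),1))
```

```text
0.16 0.0 [403.6 207.3]
0.16 0.0425 [381.5 202.3]
0.16 -0.0425 [425.9 212.2]
0.16 0.05 [377.7 201.5]
0.16 -0.05 [429.8 213.1]
0.173 0.0 [402.8 212.7]
0.173 0.0425 [381.  207.8]
0.173 -0.0425 [425.  217.7]
0.173 0.05 [377.1 207. ]
0.173 -0.05 [428.9 218.6]
[[ 9.458e-01  3.248e-01 -4.000e-04]
 [ 3.248e-01 -9.458e-01 -3.000e-04]
 [-4.000e-04  1.000e-04 -1.000e+00]]
[0.49658849 0.13288666 0.2644    ]
(0.493, 0.133) [401.5 233.1]
(0.496, 0.136) [402.  234.5]
(0.492, 0.1324) [401.5 232.7]
```

Call:
step_arm([
  [100,[1,-3,0],0],
  [100,[1,-3,30],0],
  [100,[1,-3,60],0],
  [100,[1,-3,85],0],
  [100,[1,-3,98],0],
  [100,[1,-3,98],0],
  [100,[1,-3,98],0],
])

```text
t: 3.08
tool_pos: [0.4937, 0.134, 0.3281]
tool_rot: [3.098, 0.518, 0.003]
contact_force: [-0.0, -0.4, 0.9]
opening: 0.0854
grip_force: 0.0
```

Run:
```python
from h import *
s=grab('scene','s2.png')
cv2.imwrite('pics/c2.png',cv2.resize(s[180:330,330:480,::-1],None,fx=4,fy=4,interpolation=2))
print(monitor.get_obs()['tool_pos'],monitor.get_obs()['contact_force'])
```

```text
[0.49373726 0.13401701 0.32823619] [ 0.2002156  -0.37226393  0.63172238]
```

View pics/c2.png

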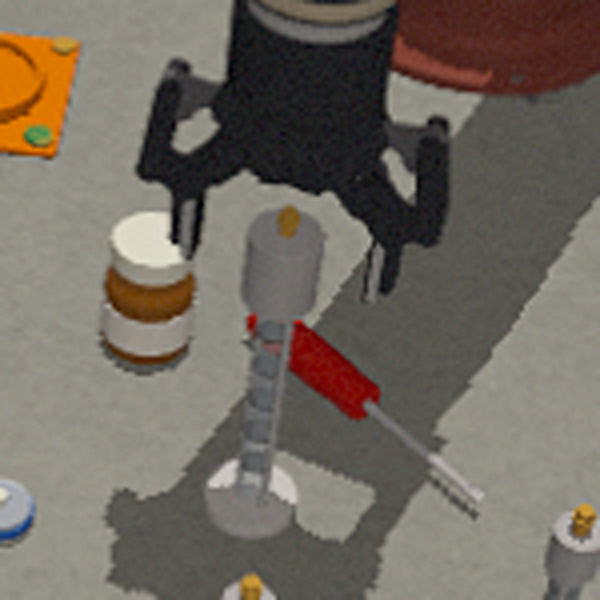

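The fingers straddle the head. The tip midpoint is at crop (279,278) and the head axis is near (281,272), so it is centred within about 1 mm. Next I'll lower it slightly and close.

Call:
step_arm([
  [100,[0,0,5],0],
  [70,[0,0,5],0],
  [55,[0,0,5],0],
  [45,[0,0,5],0],
  [40,[0,0,5],0],
  [30,[0,0,5],0],
  [20,[0,0,5],0],
  [20,[0,0,5],0],
  [20,[0,0,5],0],
  [20,[0,0,5],0],
], squeeze=45)

```text
t: 4.38
tool_pos: [0.4934, 0.1341, 0.322]
tool_rot: [-3.098, -0.519, -0.001]
contact_force: [0.1, 0.1, 2.1]
opening: 0.0367
grip_force: 45.6
```

Call:
step_arm([
  [20,[0,0,-5],0],
  [20,[0,0,-15],0],
  [20,[0,0,-30],0],
  [20,[0,0,-50],0],
  [20,[0,0,-70],0],
  [20,[0,0,-90],0],
  [20,[0,0,-110],0],
  [20,[0,0,-130],0],
  [20,[0,0,-148],0],
  [20,[0,0,-158],0],
  [20,[0,0,-162],0],
  [20,[0,0,-162],0],
], squeeze=60)

```text
t: 5.88
tool_pos: [0.4932, 0.134, 0.4834]
tool_rot: [-3.098, -0.519, 0.001]
contact_force: [-0.4, 0.6, -5.4]
opening: 0.0363
grip_force: 60.4
```

Run:
```python
from h import *
s=grab('scene','s3.png')
cv2.imwrite('pics/c3.png',cv2.resize(s[90:310,310:500,::-1],None,fx=2.7,fy=2.7,interpolation=2))
o=monitor.get_obs();print(o['tool_pos'],o['contact_force'],o['wrist_torque'],o['grip_force'],tomm([.492,-.249,.482]))
```

```text
[0.49321586 0.13400256 0.48289639] [ 0.17541689 -1.23613683 -5.00021236] [ 0.02472042 -0.02085074  0.00760599] 60.447009801864624 [-125.9  361.7    1. ]
```

View pics/c3.png

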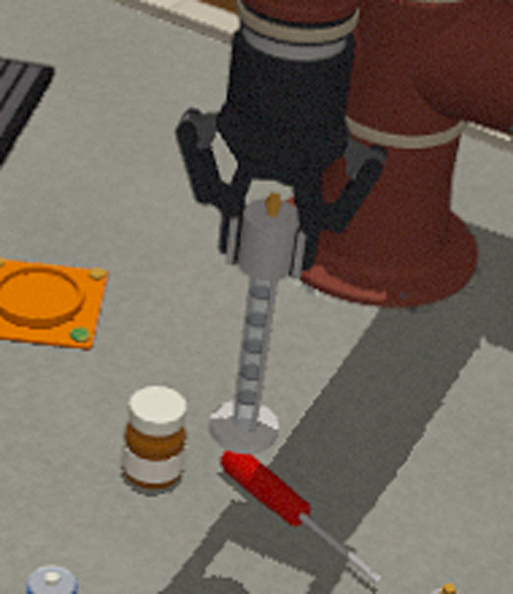

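The meter is lifted, upright in the fingers with its foot clear near crop (243,430), and the bottle is beside it and lower. Next I'll carry it to the dish.

Call:
step_arm([
  [20,[-5,14,0],0],
  [20,[-14,40,0],0],
  [20,[-27,77,0],0],
  [20,[-41,118,0],0],
  [20,[-55,159,0],0],
  [20,[-69,200,0],0],
  [20,[-84,241,0],0],
  [20,[-98,282,0],0],
  [20,[-111,318,0],0],
  [20,[-120,344,0],0],
  [20,[-125,358,0],0],
  [20,[-126,361,0],0],
])

```text
t: 7.42
tool_pos: [0.4914, -0.2491, 0.4832]
tool_rot: [-3.098, -0.517, 0.001]
contact_force: [-0.4, 0.3, -4.4]
opening: 0.0368
grip_force: 60.9
```

Call:
step_arm([
  [20,[0,0,5],0],
  [20,[0,0,18],0],
  [20,[0,0,36],0],
  [20,[0,0,56],0],
  [20,[0,0,76],0],
  [20,[0,0,92],0],
  [20,[0,0,102],0],
  [20,[0,0,106],0],
  [20,[0,0,106],0],
  [20,[0,0,106],0],
])

```text
t: 8.68
tool_pos: [0.4919, -0.2485, 0.3787]
tool_rot: [3.097, 0.519, 0.002]
contact_force: [-0.6, -0.0, -4.6]
opening: 0.037
grip_force: 60.9
```

Run:
```python
from h import *
s=grab('scene','s4.png');t=grab('top','t4.png')
a=cv2.resize(s[120:270,190:320,::-1],None,fx=3,fy=3,interpolation=2);b=cv2.resize(t[160:290,340:470,::-1],None,fx=2.7,fy=2.7,interpolation=2)
o=np.zeros((450,741,3),np.uint8);o[:,:390]=a;o[:351,390:]=b;cv2.imwrite('pics/c4.png',o)
o=monitor.get_obs();p=o['tool_pos'];print(p,o['tool_rot'],o['contact_force'],o['grip_force'],tomm([.4925,-.249,.38]))
x=p-[0,0,.322]; print('foot top pred',proj('scene',x+[0,0,.008]),proj('top',x+[0,0,.008]),'dish floor',proj('scene',(.4925,-.249,.014)))
```

```text
[ 0.49187887 -0.24848114  0.37859336] [3.09744009e+00 5.18579459e-01 1.72061353e-03] [ 0.10919076  0.70453652 -4.72921226] 60.922629833221436 [ 0.4  0.7 -1.4]
foot top pred (np.float64(258.3968370724583), np.float64(211.52098768592782)) (np.float64(411.77250015796466), np.float64(225.2579435248714)) dish floor (np.float64(259.10065065228827), np.float64(228.04215800263643))
```

View pics/c4.png

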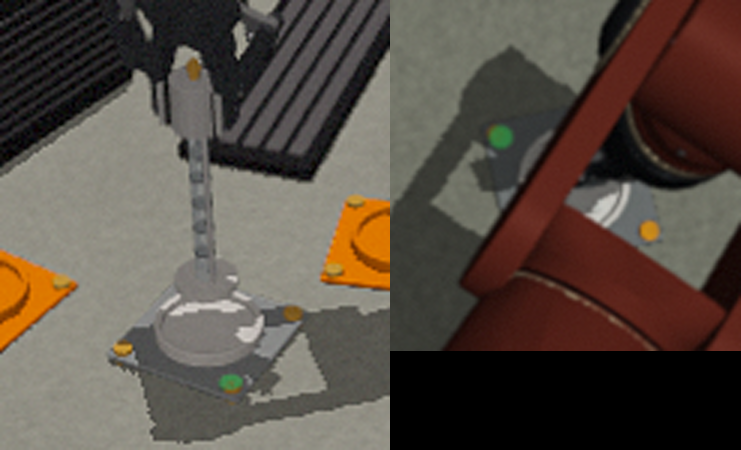

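The foot hangs at scene (259,213), within 1 px of prediction, and the dish rim centre is near (260,228). The foot is over the dish and upright. I'll trim by 2 mm and lower.

Call:
step_arm([
  [20,[2,-1,5],0],
  [20,[2,-1,14],0],
  [20,[2,-1,24],0],
  [20,[2,-1,32],0],
  [20,[2,-1,37],0],
  [20,[2,-1,38],0],
  [20,[2,-1,39],0],
  [20,[2,-1,39],0],
])

```text
t: 9.78
tool_pos: [0.4934, -0.2468, 0.339]
tool_rot: [3.098, 0.519, 0.001]
contact_force: [-0.1, -0.5, -4.4]
opening: 0.0364
grip_force: 60.9
```

Call:
step_arm([
  [20,[0,0,1],0],
  [20,[0,0,2],0],
  [20,[0,0,3],0],
  [20,[0,0,3],0],
])

```text
t: 10.28
tool_pos: [0.4933, -0.2468, 0.3361]
tool_rot: [3.098, 0.519, 0.0]
contact_force: [-1.0, 0.4, -2.9]
opening: 0.0367
grip_force: 61.1
```

Call:
step_arm([
  [20,[0,0,0.5],0],
  [20,[0,0,1],0],
  [20,[0,0,1],0],
])

```text
t: 10.65
tool_pos: [0.4935, -0.2468, 0.3361]
tool_rot: [3.098, 0.519, 0.001]
contact_force: [-2.5, 2.2, 6.2]
opening: 0.0365
grip_force: 61.7
```

Run:
```python
from h import *
s=grab('scene','s5.png')
cv2.imwrite('pics/c5.png',cv2.resize(s[120:270,190:320,::-1],None,fx=4,fy=4,interpolation=2))
o=monitor.get_obs();print(o['tool_pos'],o['contact_force'])
x=o['tool_pos'];print(proj('scene',(x[0],x[1],.022)))
```

```text
[ 0.49350872 -0.24679582  0.33605311] [-1.67792962  2.34965201  4.87359849]
(np.float64(259.3314035619491), np.float64(226.06210031609322))
```

View pics/c5.png

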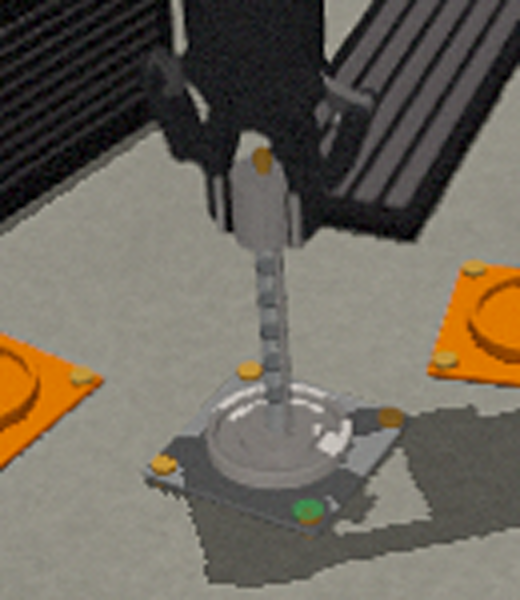

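The foot sits inside the rim: the tube base is at crop (283,430) and the dish centre is near (280,432). The load has transferred to the floor, so I'll release gently and retreat upward.

Call:
step_arm([
  [48,[0,0,0],0],
  [55,[0,0,0],0],
  [75,[0,0,0],0],
  [100,[0,0,0],0],
  [100,[0,0,0],0],
  [100,[0,0,0],0],
  [100,[0,0,-10],0],
  [100,[0,0,-30],0],
  [100,[0,0,-60],0],
  [100,[0,0,-90],0],
  [100,[0,0,-110],0],
  [100,[0,0,-110],0],
], squeeze=20)

```text
t: 12.2
tool_pos: [0.4935, -0.2469, 0.4477]
tool_rot: [3.095, 0.518, 0.006]
contact_force: [-0.1, -0.5, -0.1]
opening: 0.0851
grip_force: 0.0
```

Run:
```python
from h import *
s=grab('scene','s6.png')
a=cv2.resize(s[80:270,190:320,::-1],None,fx=3,fy=3,interpolation=2);b=cv2.resize(s[290:400,350:520,::-1],None,fx=2,fy=2,interpolation=2)
c=np.zeros((570,730,3),np.uint8);c[:,:390]=a;c[:220,390:]=b;cv2.imwrite('pics/c6.png',c)
o=monitor.get_obs();print(o['tool_pos'],o['contact_force'],o['opening'],o['dq'].round(4))
```

```text
[ 0.49330661 -0.24677584  0.44558008] [ 0.1199433   0.53078815 -0.33029417] 0.08533394928825482 [-0.0002  0.0205  0.041  -0.0011 -0.0019 -0.0019]
```

View pics/c6.png

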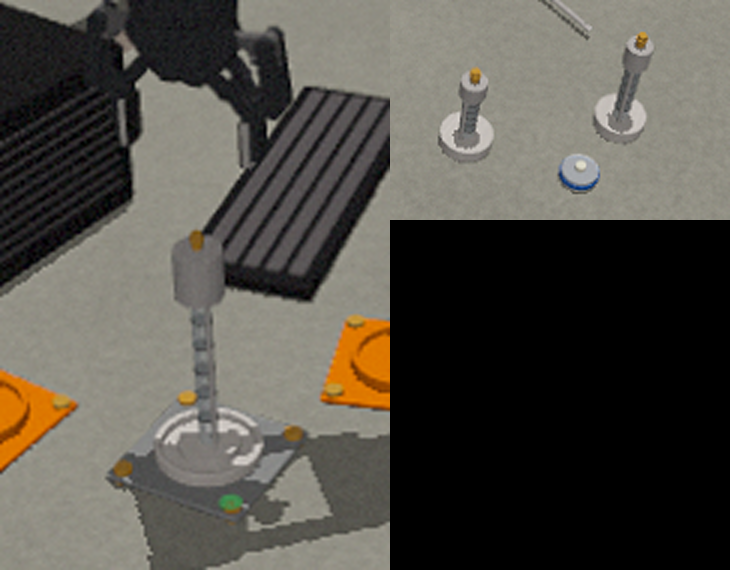

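The tall flowmeter stands upright in the dish, with its base at crop (208,440) near the dish centre. The gripper is clear above it, and both shorter meters are still standing where they were.

```bash
python3 -c "
from h import *
print(finish_job())"
```

```text
the job is handed in; nothing more can be done
None
```

I stood the tall flowmeter upright in the grey levelling-base dish and released it, left the two shorter flowmeters in place, and handed the job in at about 12 s; no verdict came back.

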